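# Roll the tube onto the marking-out line

### The arm

A 6-joint arm with a two-finger parallel gripper is mounted at the origin on a cart in front of the work surface, level with it; the furniture and walls round the work are solid. World frame = base frame: x ahead of the robot, y to its left, z up, the work surface at z = 0. Lengths are in m, angles in rad, forces in N, time in s.
With the tool pointing down it reaches from about 0.375 to 0.9 m from the base axis. Payload 3.1 kg.
Tool frame: the origin (TCP) lies at the centre of the arm's flange, where the gripper is bolted on; the fingertips stand 173 mm ahead of it and the grasp point (between the pads) lies 155 mm ahead of it (tip_extent is the distance from the TCP to the fingertips, in m); z points along the fingers, y is the direction in which the jaws open and shut (so a half turn about z gives the same grasp; the last joint's range is limited). The gripper opens to 85 mm and grips with 20 to 120 N. Pads are 22 mm wide; open, the fingers measure 114 mm over their backs; the gripper's body (76 mm by 85 mm) begins 54 mm behind the grasp point. The pads swing forward as they close: fully open they stand 13 mm farther back than shut.
Start: joints at [1.119, 0.527, 1.433, -0, 1.181, -0.178], TCP at [0.169, 0.602, 0.405] pointing down, gripper open.
Joint ranges: [-3.08, 3.08], [-0.75, 2.2], [0.22, 2.44], [-1.43, 4.57], [0, 2.65], [-2.85, 2.85]. Speed limits (rad/s): [2.79, 2.79, 3.14, 3.14, 3.14, 3.14].

### API

Orientations are given as a unit quaternion [x, y, z, w].
In Python, from station import sense, snapshot, sign_off, tip_extent gives the robot as it stands. The module is installed in compiled form; this text tells all that it offers.
- The arm moves only by the tool servo_tool, never from a script. Its argument "rows" is a list of rows, each a list of 3 entries, a list of its own where there are three numbers: the shift along the tool's x, y, z in mm, then the turn about the tool's z in degrees, then the opening, from -1 (shut) to 1 (fully open), so that 0 is half open. A call has 1 to 8 rows; each row is the pose to reach, as a shift and turn from the pose measured when the call began, along the tool's axes at that moment; what a row does not reach only later rows make up. A row lasts 1/10 s, in which the tool goes at most 50 mm and 8.59 degrees, less where a joint would pass 70% of its speed; a pose out of reach is approached as far as the arm can. A call with a gripper value outside its range is refused whole. The fingers move at their own pace and stop on an object; "force" is the grip in N (left out, the last holds). Time passes only in rows, so rows that repeat a pose let the fingers close. It gives the time, the measured TCP pose, the force and the opening at its end, in the units of the state.
- sense(): the state, without advancing time (a new reading comes with each control period).
- snapshot(name): name is "side" or "top"; returns a dict with "image" (384x512x3 uint8, blue, green, red), "z_map" (384x512 float32, m along the optical axis (not along the pixel's ray), 0 where there is no reading), "vertical_fov" (degrees; the focal length in pixels is half the picture's height over the tangent of half this angle, whatever the lens; pixels are square), "cx", "cy" (the principal point, pixels), "cam_to_world" (4x4, takes a point from camera to world coordinates). Camera axes: x right, y down, z forward; pixel columns grow to the right and rows downward; lengths in m; the calibration is good to about 2 mm. A picture is of the moment at which its call begins.
- sign_off(): hands the job in, once; it reports no verdict.
The state is a dict: "t": time; "q": joint angles; "qd": joint speeds; "tau": joint torques, N m; "tcp_pos": TCP position; "tool_rot": TCP orientation; "force": force on the tool from outside, world axes, zero at the start; "ft_torque": the same for the moment, N m; "finger_gap": opening from 0.0 (shut) to 1.0 (fully open).
Only numpy, scipy, OpenCV 4.12 (cv2) and the standard library are available. Lean on these libraries where they do the work, as an engineer would, in place of code of your own. Each camera call takes 0.05 s, during which the arm holds its last target. There are 200 camera calls.

### The job

The steel tube lies on the plywood marking-out board, on the near side of the black line drawn across the board. Push on the top of the tube with the fingertips to roll it steadily away from the robot, without flicking it and without letting it run well past the line, until it rests squarely over the line, ready to be marked; then take the hand away. Roll it rather than drag it along, do not reach down behind it, pinch it or lift it, and leave the things round the board where they are.

Things in the scene. Friction and masses are not known exactly. Their poses are not given: they have to be found in the camera images.
- tube: plain steel tube, 90 mm outside diameter, 140 mm long, 0.45 kg, lying loose on the board; origin at its centre (45 mm above the board). Its own y is the tube's axis; x and z turn as it rolls (z and a thin black line along the tube start on top). Left alone at low speed it stops within a few mm. Rolled without slip, its top moves twice as far as its centre, so use several short strokes.
- line (a point): middle of the black line, 3 x 196 mm, across the fixed plywood board (300 x 220 mm), at the height of its top, 12 mm above the bench. y runs along the line, x points away from the robot, the way the tube must roll; z up. Flush steel plates mark the line's ends. The board ends 220 mm before and 80 mm beyond the line. The tube starts 75 to 125 mm before the line, nearly parallel to it.
- flux_tin: round tin with a green lid, 75 mm across, 40 mm high, on the bench beyond the board's far edge; bystander, not to be moved; origin at the centre of its underside
- v_block: dark steel V-block, 50 x 50 x 36 mm, on the bench to the right of the board; bystander, not to be moved; origin at the centre of its underside
- marker: green and white marker pen, 135 mm long, 17 mm thick, on the bench along the board's left edge; bystander, not to be moved; origin at the centre of its underside

How it is judged:
At the end, for the whole second after the job is handed in: the tube rests on the board with its centre within 10 mm of the line (measured across it) and within 35 mm of the line's middle (along it), parallel to the line within 0.12 rad, at rest (under 10 mm/s), and has turned about its axis by more than 1 rad since the start (x of tube in the frame of line between -0.01 and 0.01 m and y of tube in the frame of line between -0.035 and 0.035 m and z of tube in the frame of line between 0.04 and 0.05 m and angle between the y axis of tube and the y axis of line, either way round below 0.12 rad and angle between tube's own z axis and vertical above 1 rad and linear speed of tube below 0.01 m/s); the robot touches nothing.
It fails at once if the tube is lifted more than 12 mm off the board or falls off it (z of tube in the frame of line above 0.057 m or z of tube in the frame of line below 0.033 m).
It fails at once if the tube runs more than 25 mm past the line (x of tube in the frame of line above 0.025 m).
It fails at once if the tube is flicked: faster than 0.2 m/s (linear speed of tube above 0.2 m/s).
It fails at once if the tube is pushed with the fingertips reaching down beside it instead of on its top (point between the finger pads lower than 100 mm above the bench; the tube's top is at 102 mm) (contact force between the fingers and tube above 1 N and height (world z) of the grasp point below 0.1 m).
It fails at once if a bystander is moved more than 15 mm (distance of any of flux_tin, v_block, marker from where it was at the start of the episode above 0.015 m).
It also fails if it takes over 61 s, if anything falls off the work surface, if the arm or the gripper's body presses on something with over 40 N, if the wrist force passes 120 N, or if a joint passes its speed limit or range.

## Working session

There is one attempt and no reset: what is moved stays moved. The work goes in short steps, Python scripts to look and compute and a tool call to move; the robot and the scene stay as the last step left them, time stands still between calls to the robot, and variables do not carry over. Pictures are saved under pics/ and viewed, about 8 in all and at most 12, crops included, and the job is handed in when it is done.

Besides the shell and the picture viewer there is one more tool, called as a command line: name --argument value ..., lists and objects as JSON in quotes. servo_tool: Moves the arm, as the interface text tells. Its arguments: {"type":"object","properties":{"rows":{"type":"array"},"force":{"type":"number"}},"required":["rows"]}

```bash
mkdir -p pics; cat > h.py <<'E'
import numpy as np, cv2
from station import sense, snapshot, sign_off, tip_extent
def snap(n,f):
    s=snapshot(n); cv2.imwrite('pics/'+f+'.png',s['image']); np.savez('pics/'+f+'.npz',**s); return s
def pts(s):
    f=192/np.tan(np.radians(s['vertical_fov'])/2); z=s['z_map']; v,u=np.mgrid[:384,:512]
    P=np.stack([(u-s['cx'])/f*z,(v-s['cy'])/f*z,z,np.ones_like(z)],-1)@np.array(s['cam_to_world']).T
    return P[...,:3]
E
python3 - <<'E'
from h import *
a=snap('top','t0'); b=snap('side','s0')
print(sense()['t'],sense()['tcp_pos'],sense()['tool_rot'],tip_extent)
for s in(a,b): print(s['vertical_fov'],s['cx'],s['cy'],np.round(s['cam_to_world'],3).tolist())
E
```

```text
0.1 [0.16883977 0.60145104 0.40384846] [ 1.36466136e-01  9.90644267e-01 -9.16052476e-04 -3.01485047e-04] 0.1734
44.68520620989563 249.37377795852288 191.73368766752276 [[0.013, -0.985, 0.17, 0.439], [-1.0, -0.008, 0.027, -0.325], [-0.025, -0.17, -0.985, 0.995], [0.0, 0.0, 0.0, 1.0]]
42.18065112550526 254.6891191614365 190.35655956109292 [[0.984, -0.075, 0.159, 0.418], [-0.176, -0.414, 0.893, -1.24], [-0.002, -0.907, -0.421, 0.493], [0.0, 0.0, 0.0, 1.0]]
```

View pics/t0.png

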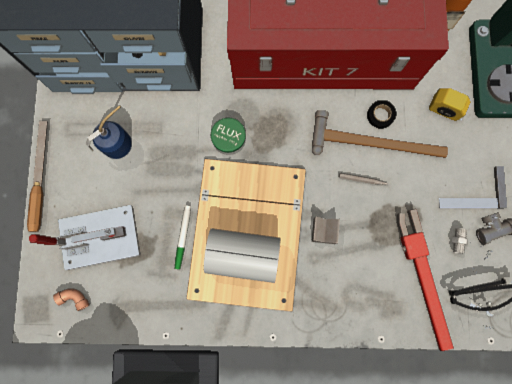

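View pics/s0.png

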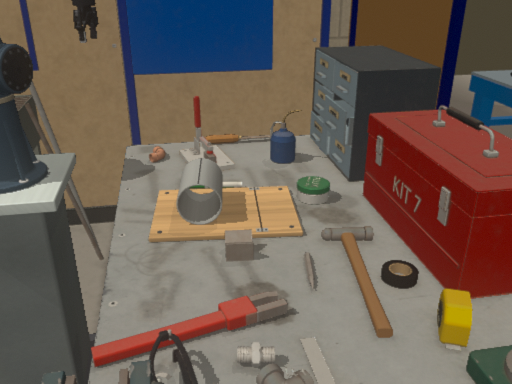

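The top view shows the board's corners at about (207,158), (305,168), (292,310) and (188,299), with the line running from (204,195) to (301,206). The tube spans about u 206–280, v 229–282. The tin is at (228,134), the pen at (183,235) and the V-block at (325,226).

```bash
cat >> h.py <<'E'
def ray(s,u,v,h):
    f=192/np.tan(np.radians(s['vertical_fov'])/2); T=np.array(s['cam_to_world'])
    d=T[:3,:3]@[(u-s['cx'])/f,(v-s['cy'])/f,1]; return T[:3,3]+d*(h-T[2,3])/d[2]
# line frame set after measuring
def tube(s,near,zmin=0.045,zmax=.115):
    from scipy.optimize import least_squares
    P=pts(s).reshape(-1,3); m=(s['z_map'].ravel()>0)&(np.hypot(*(P[:,:2]-near).T)<.10)&(P[:,2]>zmin)&(P[:,2]<zmax); P=P[m]
    # cylinder, axis horizontal, height .057, radius .045: axis point (cx,cy), angle th (dir of axis)
    def r(p):
        n=np.array([np.cos(p[1]),np.sin(p[1])]); return np.hypot(P[:,:2]@n-p[0],P[:,2]-.057-p[2])-.045
    o=least_squares(r,[near[0],-.1,0],loss='soft_l1',f_scale=.002)
    d,th,dz=o.x; n=np.array([np.cos(th),np.sin(th)]); a=np.array([-n[1],n[0]])
    k=abs(o.fun)<.004; q=P[k,:2]@a; lo,hi=np.percentile(q,[.5,99.5])
    c=n*d+a*(lo+hi)/2
    return c,th,dz,hi-lo,len(P),np.sqrt(np.mean(o.fun**2))
E
python3 - <<'E'
from h import *
s=np.load('pics/t0.npz')
a,b=ray(s,204,195,.012),ray(s,301,206,.012); print(a,b,np.linalg.norm(a-b),(a+b)/2,np.arctan2(-(a-b)[0],(a-b)[1]))
for u,v in((207,158),(305,168),(292,310),(188,299)): print(ray(s,u,v,.012)[:2])
n=ray(s,243,250,.09)[:2]; print(n,tube(s,n))
print(tube(np.load('pics/s0.npz'),n))
P=pts(s); print(P[195,215],P[130,228],P[245,240])
c=cv2.resize(s['image'][150:315,180:330],None,fx=4,fy=3.6,interpolation=cv2.INTER_CUBIC); cv2.imwrite('pics/c0.png',c)
E
```

```text
[ 0.60113098 -0.20117061  0.012     ] [ 0.5792481  -0.40795663  0.012     ] 0.20794066468800235 [ 0.59018954 -0.30456362  0.012     ] -0.1054313795524183
[ 0.68248002 -0.20532261]
[ 0.66175282 -0.41704467]
[ 0.36468335 -0.38828444]
[ 0.38363864 -0.17443777]
[ 0.48158706 -0.28940117] (array([ 0.47366074, -0.28720335]), np.float64(-0.12392402541587932), np.float64(0.0017881099462512006), np.float64(0.13806670357791756), 3325, np.float64(0.00127217515492431))
(array([ 0.47083601, -0.29073195]), np.float64(-0.12183387966050178), np.float64(-0.0010579467210972535), np.float64(0.1411847073949308), 1214, np.float64(0.0009408866562175192))
[ 0.60120108 -0.22482534  0.01278041] [ 0.7371293  -0.25174418  0.03961519] [ 0.49042295 -0.28400723  0.10187387]
```

View pics/c0.png

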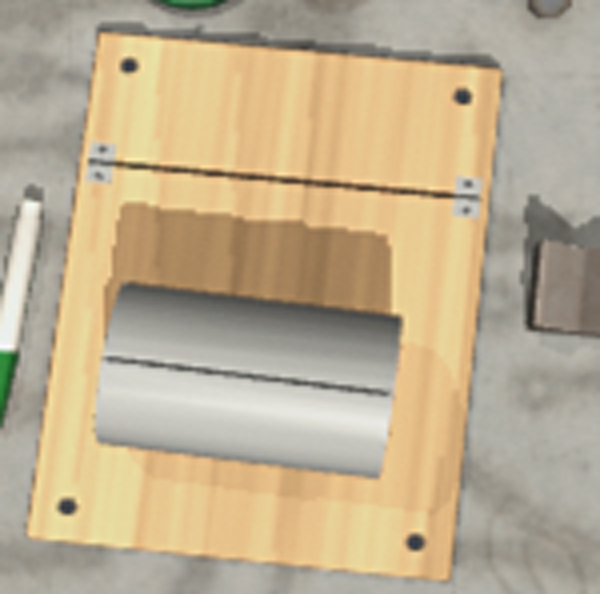

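Line middle is about (0.591, -0.304) with yaw -0.103. The tube is at (0.472, -0.289) with yaw -0.123, about 120 mm before the line, and the sizes agree with those given. I'll start the approach.

servo_tool --rows '[[[-50, -35, 0], 0, 0], [[-90, -75, 0], 0, 0], [[-130, -110, 0], 0, 0], [[-165, -145, 0], 0, 0], [[-200, -180, 0], 0, 0], [[-235, -215, 0], 0, 0], [[-270, -250, 0], 0, 0], [[-305, -290, 0], 0, 0]]' --force 40

```text
t: 0.9
tcp_pos: [0.375, 0.2575, 0.4042]
tool_rot: [0.136, 0.991, -0.001, -0.0]
force: [1.0, 0.1, 0.3]
finger_gap: 0.499
```

```bash
cat >> h.py <<'E'
from scipy.spatial.transform import Rotation as R
def go(x,y,z,yaw=None):
    s=sense(); M=R.from_quat(s['tool_rot']).as_matrix(); d=M.T@(np.array([x,y,z])-s['tcp_pos'])
    cur=np.arctan2(-M[0,1],M[1,1]); print('t',round(s['t'],2),'tcp',np.round(s['tcp_pos'],4),'F',np.round(s['force'],1),'gap',round(float(s['finger_gap']),2),'yaw',round(cur,3))
    print('shift',np.round(d*1000,1),'turn',None if yaw is None else round(-np.degrees(yaw-cur),2))
E
python3 -c "
from h import *; go(.455,-.287,.40,-.123)"
```

```text
t 0.9 tcp [0.375  0.2575 0.4042] F [1.  0.1 0.3] gap 0.5 yaw -0.274
shift [-224.1 -502.7    5.1] turn -8.62
```

servo_tool --rows '[[[-20, -45, 0], -2, 0], [[-40, -90, 0], -4, 0], [[-60, -135, 0], -6, 0], [[-80, -180, 0], -8.6, 0], [[-100, -225, 0], -8.6, 0], [[-120, -270, 0], -8.6, 0], [[-140, -315, 0], -8.6, 0], [[-160, -360, 0], -8.6, 0]]'

```text
t: 1.7
tcp_pos: [0.4315, -0.1344, 0.4047]
tool_rot: [0.062, 0.998, -0.001, -0.0]
force: [1.6, 0.9, 0.8]
finger_gap: 0.499
```

```bash
python3 -c "
from h import *; go(.463,-.288,.30,-.123)"
```

```text
t 1.7 tcp [ 0.4315 -0.1344  0.4047] F [1.6 0.9 0.8] gap 0.5 yaw -0.124
shift [ -50.3 -148.4  104.9] turn -0.06
```

servo_tool --rows '[[[-15, -45, 0], 0, 0], [[-30, -90, 20], 0, 0], [[-45, -130, 50], 0, 0], [[-50, -148, 85], 0, 0], [[-50, -148, 105], 0, 0], [[-50, -148, 105], 0, 0], [[-50, -148, 105], 0, 0]]'

```text
t: 2.4
tcp_pos: [0.4626, -0.2873, 0.2997]
tool_rot: [0.062, 0.998, -0.0, -0.001]
force: [0.7, -0.3, 1.0]
finger_gap: 0.502
```

```bash
python3 - <<'E'
from h import *
go(.463,-.288,.272,-.123)
s=snap('side','s1'); cv2.imwrite('pics/c1.png',cv2.resize(s['image'][60:260,110:350],None,fx=3,fy=3))
E
```

```text
t 2.4 tcp [ 0.4626 -0.2873  0.2997] F [ 0.7 -0.3  1. ] gap 0.5 yaw -0.124
shift [-0.5 -0.6 27.7] turn -0.06
```

View pics/c1.png

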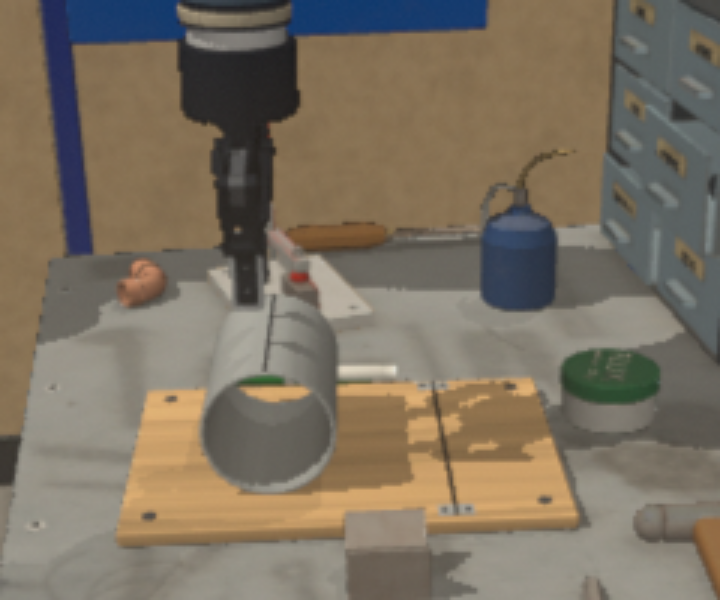

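The picture shows the fingertips at crop (247,300), hovering just behind the tube's top line at (270,330). I'll lower them gently.

servo_tool --rows '[[[0, 0, 8], 0, 0], [[0, 0, 16], 0, 0], [[0, 0, 21], 0, 0], [[0, 0, 24], 0, 0], [[0, 0, 26], 0, 0], [[0, 0, 26], 0, 0]]'

```text
t: 3.05
tcp_pos: [0.4629, -0.2873, 0.2743]
tool_rot: [0.062, 0.998, -0.001, -0.0]
force: [0.6, -0.0, 0.8]
finger_gap: 0.502
```

servo_tool --rows '[[[0, 0, 1], 0, 0], [[0, 0, 2], 0, 0], [[0, 0, 3], 0, 0], [[0, 0, 4], 0, 0], [[0, 0, 4], 0, 0]]'

```text
t: 3.55
tcp_pos: [0.4638, -0.2874, 0.2731]
tool_rot: [0.062, 0.998, -0.002, 0.002]
force: [0.1, 3.0, 16.4]
finger_gap: 0.504
```

servo_tool --rows '[[[-3, 0, 2], 0, 0], [[-8, 0, 2], 0, 0], [[-13, 0, 2], 0, 0], [[-18, 0, 2], 0, 0], [[-23, 0, 2], 0, 0], [[-28, 0, 2], 0, 0], [[-32, 0, 2], 0, 0], [[-32, 0, 2], 0, 0]]'

```text
t: 4.35
tcp_pos: [0.4968, -0.2913, 0.2734]
tool_rot: [0.062, 0.998, -0.002, 0.004]
force: [0.9, 2.5, 11.7]
finger_gap: 0.501
```

```bash
cat >> h.py <<'E'
L=np.array([.591,-.304]); Y=-.103
def check(f):
    s=snap('side',f); t=tube(s,CL()); rep(t)
def CL():
    return np.array(sense()['tcp_pos'][:2])
def rep(t):
    c=t[0]-L; print('tube line x %.1f y %.1f mm yaw rel %.3f'%(1000*(c@[np.cos(Y),np.sin(Y)]),1000*(c@[-np.sin(Y),np.cos(Y)]),t[1]-Y),'dz %.4f len %.3f n %d rms %.4f'%t[2:], 'world',np.round(t[0],4))
E
python3 -c "
from h import *
rep(tube(np.load('pics/s0.npz'),np.array([.48,-.289]),.05,.105))
s=snap('side','s2'); rep(tube(s,np.array([.49,-.29]),.05,.105)); go(.48,-.29,.28)"
```

```text
tube line x -121.0 y 0.9 mm yaw rel -0.020 dz -0.0011 len 0.141 n 1188 rms 0.0009 world [ 0.4708 -0.2907]
tube line x -103.2 y -0.0 mm yaw rel -0.019 dz -0.0011 len 0.141 n 997 rms 0.0010 world [ 0.4883 -0.2934]
t 4.4 tcp [ 0.4966 -0.2913  0.2734] F [ 0.4  3.  12.3] gap 0.5 yaw -0.124
shift [16.6 -0.8 -6.7] turn None
```

servo_tool --rows '[[[0, 0, -5], 0, 0], [[0, 0, -12], 0, 0], [[10, 0, -12], 0, 0], [[18, 0, -12], 0, 0], [[18, 0, -8], 0, 0], [[18, 0, -3], 0, 0], [[18, 0, 0], 0, 0], [[18, 0, 3], 0, 0]]'

```text
t: 5.2
tcp_pos: [0.4799, -0.2894, 0.2727]
tool_rot: [0.063, 0.998, -0.002, 0.006]
force: [-1.3, 7.9, 36.9]
finger_gap: 0.5
```

servo_tool --rows '[[[-3, 0, 2], 0, 0], [[-8, 0, 2], 0, 0], [[-13, 0, 2], 0, 0], [[-18, 0, 2], 0, 0], [[-23, 0, 2], 0, 0], [[-28, 0, 2], 0, 0], [[-34, 0, 2], 0, 0], [[-34, 0, 2], 0, 0]]'

```text
t: 6.0
tcp_pos: [0.5157, -0.2936, 0.2734]
tool_rot: [0.063, 0.998, -0.003, 0.008]
force: [0.5, 3.7, 14.9]
finger_gap: 0.497
```

```bash
python3 -c "
from h import *
s=snap('side','s3'); rep(tube(s,np.array([.507,-.293]),.05,.105)); go(.48,-.29,.28)"
```

```text
tube line x -84.1 y -0.8 mm yaw rel -0.020 dz -0.0011 len 0.140 n 977 rms 0.0009 world [ 0.5073 -0.2962]
t 6.05 tcp [ 0.5154 -0.2936  0.2734] F [ 0.5  3.3 14.7] gap 0.5 yaw -0.126
shift [35.5 -0.9 -7.2] turn None
```

servo_tool --rows '[[[0, 0, -5], 0, 0], [[0, 0, -12], 0, 0], [[10, 0, -12], 0, 0], [[19, 0, -12], 0, 0], [[19, 0, -8], 0, 0], [[19, 0, -3], 0, 0], [[19, 0, 0], 0, 0], [[19, 0, 1], 0, 0]]'

```text
t: 6.85
tcp_pos: [0.4973, -0.2914, 0.273]
tool_rot: [0.063, 0.998, -0.003, 0.009]
force: [0.2, 2.3, 14.0]
finger_gap: 0.501
```

servo_tool --rows '[[[-3, 0, 1], 0, 0], [[-8, 0, 1.5], 0, 0], [[-13, 0, 1.5], 0, 0], [[-18, 0, 1.5], 0, 0], [[-23, 0, 1.5], 0, 0], [[-28, 0, 1.5], 0, 0], [[-34, 0, 1.5], 0, 0], [[-34, 0, 1.5], 0, 0]]'

```text
t: 7.65
tcp_pos: [0.5326, -0.2957, 0.2735]
tool_rot: [0.063, 0.998, -0.003, 0.011]
force: [0.3, 1.4, 9.3]
finger_gap: 0.499
```

```bash
python3 -c "
from h import *
s=snap('side','s4'); rep(tube(s,np.array([.526,-.295]),.05,.105)); go(.48,-.29,.28)"
```

```text
tube line x -65.4 y -0.4 mm yaw rel -0.020 dz -0.0011 len 0.141 n 987 rms 0.0009 world [ 0.5259 -0.2977]
t 7.7 tcp [ 0.5324 -0.2957  0.2735] F [0.2 1.8 9.2] gap 0.5 yaw -0.127
shift [52.5 -1.  -7.7] turn None
```

servo_tool --rows '[[[0, 0, -5], 0, 0], [[0, 0, -12], 0, 0], [[8, 0, -12], 0, 0], [[16, 0, -12], 0, 0], [[16, 0, -8], 0, 0], [[16, 0, -3], 0, 0], [[16, 0, 0], 0, 0], [[16, 0, 1], 0, 0]]'

```text
t: 8.5
tcp_pos: [0.5173, -0.2939, 0.2732]
tool_rot: [0.064, 0.998, -0.003, 0.012]
force: [-0.4, 2.6, 13.7]
finger_gap: 0.499
```

servo_tool --rows '[[[-3, 0, 1], 0, 0], [[-8, 0, 1.5], 0, 0], [[-13, 0, 1.5], 0, 0], [[-18, 0, 1.5], 0, 0], [[-23, 0, 1.5], 0, 0], [[-28, 0, 1.5], 0, 0], [[-34, 0, 1.5], 0, 0], [[-34, 0, 1.5], 0, 0]]'

```text
t: 9.3
tcp_pos: [0.5525, -0.2982, 0.2734]
tool_rot: [0.064, 0.998, -0.004, 0.014]
force: [1.2, 0.8, 7.7]
finger_gap: 0.495
```

servo_tool --rows '[[[0, 0, -5], 0, 0], [[0, 0, -12], 0, 0], [[9, 0, -12], 0, 0], [[18, 0, -12], 0, 0], [[18, 0, -8], 0, 0], [[18, 0, -3], 0, 0], [[18, 0, 0], 0, 0], [[18, 0, 1], 0, 0]]'

```text
t: 10.1
tcp_pos: [0.5355, -0.2961, 0.2731]
tool_rot: [0.064, 0.998, -0.004, 0.015]
force: [-0.5, 2.9, 14.0]
finger_gap: 0.501
```

```bash
python3 -c "
from h import *
s=snap('side','s5'); rep(tube(s,np.array([.545,-.297]),.05,.105)); go(.48,-.29,.28)"
```

```text
tube line x -46.9 y -0.8 mm yaw rel -0.021 dz -0.0011 len 0.141 n 987 rms 0.0009 world [ 0.5442 -0.3   ]
t 10.15 tcp [ 0.5356 -0.2961  0.2733] F [0.4 2.8 7.8] gap 0.5 yaw -0.128
shift [55.7 -1.1 -8.4] turn None
```

servo_tool --rows '[[[-3, 0, 1], 0, 0], [[-8, 0, 1.5], 0, 0], [[-13, 0, 1.5], 0, 0], [[-18, 0, 1.5], 0, 0], [[-23, 0, 1.5], 0, 0], [[-28, 0, 1.5], 0, 0], [[-34, 0, 1.5], 0, 0], [[-34, 0, 1.5], 0, 0]]'

```text
t: 10.95
tcp_pos: [0.5705, -0.3004, 0.2734]
tool_rot: [0.064, 0.998, -0.004, 0.016]
force: [0.1, 0.9, 6.6]
finger_gap: 0.5
```

servo_tool --rows '[[[0, 0, -5], 0, 0], [[0, 0, -12], 0, 0], [[9, 0, -12], 0, 0], [[17, 0, -12], 0, 0], [[17, 0, -8], 0, 0], [[17, 0, -3], 0, 0], [[17, 0, 0], 0, 0], [[17, 0, 1], 0, 0]]'

```text
t: 11.75
tcp_pos: [0.5547, -0.2984, 0.2733]
tool_rot: [0.064, 0.998, -0.004, 0.018]
force: [-0.4, 2.7, 12.8]
finger_gap: 0.502
```

```bash
python3 -c "
from h import *
s=snap('side','s6'); rep(tube(s,np.array([.563,-.3]),.05,.105)); go(.48,-.29,.28)"
```

```text
tube line x -29.0 y -1.0 mm yaw rel -0.021 dz -0.0011 len 0.141 n 997 rms 0.0009 world [ 0.562 -0.302]
t 11.8 tcp [ 0.5547 -0.2984  0.2733] F [0.6 1.5 8.1] gap 0.5 yaw -0.129
shift [74.9 -1.3 -9.4] turn None
```

servo_tool --rows '[[[-3, 0, 1], 0, 0], [[-8, 0, 1.5], 0, 0], [[-13, 0, 1.5], 0, 0], [[-18, 0, 1.5], 0, 0], [[-23, 0, 1.5], 0, 0], [[-27, 0, 1.5], 0, 0], [[-30, 0, 1.5], 0, 0], [[-30, 0, 1.5], 0, 0]]'

```text
t: 12.6
tcp_pos: [0.5853, -0.3022, 0.2734]
tool_rot: [0.064, 0.998, -0.004, 0.019]
force: [0.9, 1.2, 6.9]
finger_gap: 0.503
```

servo_tool --rows '[[[0, 0, -5], 0, 0], [[0, 0, -12], 0, 0], [[8, 0, -12], 0, 0], [[15, 0, -12], 0, 0], [[15, 0, -8], 0, 0], [[15, 0, -3], 0, 0], [[15, 0, 0], 0, 0], [[15, 0, 1], 0, 0]]'

```text
t: 13.4
tcp_pos: [0.5714, -0.3005, 0.2733]
tool_rot: [0.065, 0.998, -0.005, 0.021]
force: [0.5, 3.0, 12.8]
finger_gap: 0.497
```

```bash
python3 -c "
from h import *
s=snap('side','s7'); rep(tube(s,np.array([.578,-.302]),.05,.105)); go(.48,-.29,.28)
cv2.imwrite('pics/c7.png',cv2.resize(s['image'][90:260,130:350],None,fx=3.5,fy=3.5))"
```

```text
tube line x -13.4 y -1.8 mm yaw rel -0.021 dz -0.0011 len 0.140 n 976 rms 0.0009 world [ 0.5775 -0.3044]
t 13.45 tcp [ 0.5715 -0.3005  0.2734] F [0.1 1.7 9.1] gap 0.5 yaw -0.13
shift [ 91.7  -1.5 -10.5] turn None
```

View pics/c7.png

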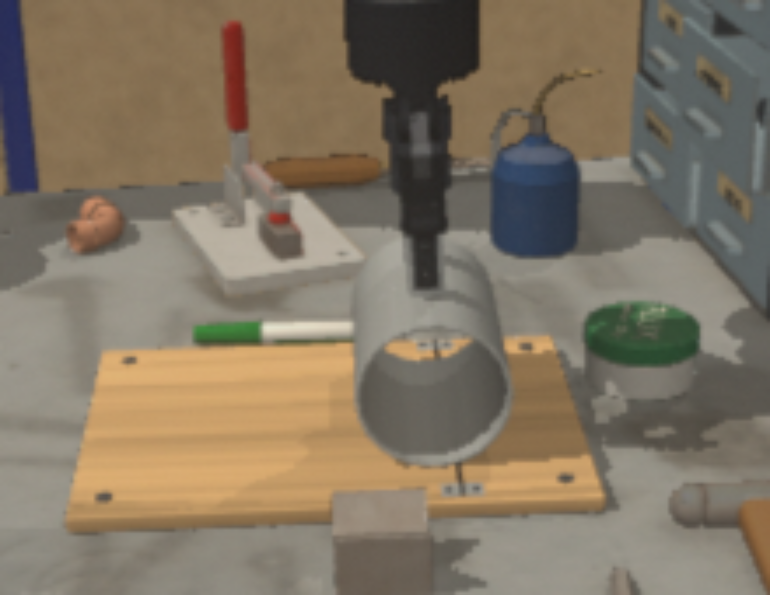

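The tube's near-end foot is at crop (430,462) and the line at (460,465). The line plates are at (463,489) and (435,346). I'll measure the line through the side camera, so tube and line come from the same camera.

```bash
python3 -c "
from h import *
s=np.load('pics/s7.npz'); a=ray(s,262.3,229.7,.012);b=ray(s,254.3,188.9,.012); print(a,b,(a+b)/2-[*L,0],np.linalg.norm(a-b),np.arctan2(-(b-a)[0],(b-a)[1]))
s=np.load('pics/t0.npz'); a=ray(s,202.5,194.4,.012);b=ray(s,299.5,204.7,.012); print((a+b)/2)"
```

```text
[ 0.58146589 -0.40199814  0.012     ] [ 0.59951712 -0.21048975  0.012     ] [-0.00050849 -0.00224395  0.012     ] 0.19235724087014092 -0.09398051227591636
[ 0.59220338 -0.30135836  0.012     ]
```

Both cameras agree on the line to within about 2 mm. The remaining 13 mm needs about 25 mm of tool travel.

servo_tool --rows '[[[-3, 0, 1], 0, 0], [[-7, 0, 1.5], 0, 0], [[-11, 0, 1.5], 0, 0], [[-15, 0, 1.5], 0, 0], [[-19, 0, 1.5], 0, 0], [[-22, 0, 1.5], 0, 0], [[-24, 0, 1.5], 0, 0], [[-24, 0, 1.5], 0, 0]]'

```text
t: 14.25
tcp_pos: [0.5962, -0.3035, 0.2735]
tool_rot: [0.065, 0.998, -0.005, 0.022]
force: [0.7, 1.0, 5.0]
finger_gap: 0.503
```

servo_tool --rows '[[[0, 0, -2], 0, 0], [[0, 0, -6], 0, 0], [[0, 0, -15], 0, 0], [[0, 0, -40], 0, 0], [[0, 0, -75], 0, 0], [[0, 0, -110], 0, 0], [[30, 0, -110], 0, 0], [[70, 0, -110], 0, 0]]'

```text
t: 15.05
tcp_pos: [0.5226, -0.2935, 0.3825]
tool_rot: [0.064, 0.998, -0.007, 0.024]
force: [-0.9, -1.2, -0.9]
finger_gap: 0.499
```

servo_tool --rows '[[[45, 40, 0], 0, 0], [[45, 80, 0], 0, 0], [[45, 120, 0], 0, 0], [[45, 160, 0], 0, 0], [[45, 200, 0], 0, 0], [[45, 240, 0], 0, 0], [[45, 240, 0], 0, 0]]'

```text
t: 15.75
tcp_pos: [0.5082, -0.0458, 0.3781]
tool_rot: [0.061, 0.998, -0.006, 0.024]
force: [0.8, 0.1, 0.2]
finger_gap: 0.499
```

```bash
python3 -c "
from h import *
s=snap('side','s8'); rep(tube(s,np.array([.59,-.304]),.05,.105))
s=snap('top','t8'); rep(tube(s,np.array([.59,-.304]),.05,.115)); go(.48,-.29,.28)
cv2.imwrite('pics/c8.png',cv2.resize(s['image'][110:315,170:345],None,fx=3,fy=2.9))"
```

```text
tube line x -0.8 y -1.4 mm yaw rel -0.022 dz -0.0011 len 0.141 n 1163 rms 0.0008 world [ 0.5901 -0.3054]
tube line x 1.8 y 2.3 mm yaw rel -0.020 dz 0.0016 len 0.139 n 3152 rms 0.0013 world [ 0.593  -0.3019]
t 15.85 tcp [ 0.5087 -0.0491  0.3782] F [ 0.2 -0.6  0.2] gap 0.5 yaw -0.126
shift [   3.3 -241.5  100.9] turn None
```

View pics/c8.png

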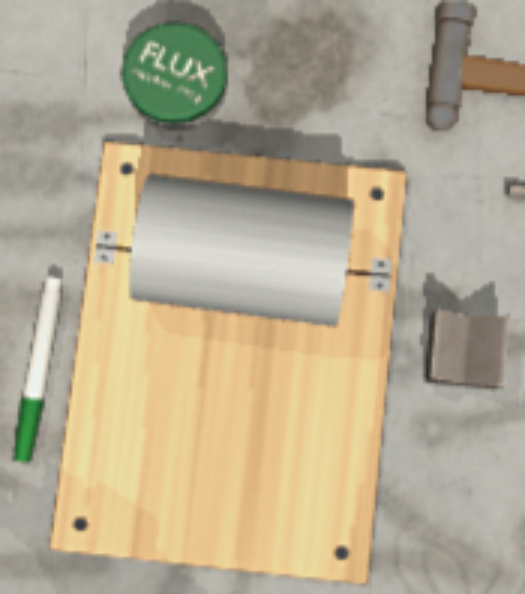

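The tube sits over the line, with the line showing at both ends at crop (120,248) and (357,272). The tin, pen and V-block are where they were. I'll let it rest for a moment, check it is still, and hand in.

servo_tool --rows '[[[0, 0, 0], 0, 0], [[0, 0, 0], 0, 0], [[0, 0, 0], 0, 0], [[0, 0, 0], 0, 0], [[0, 0, 0], 0, 0], [[0, 0, 0], 0, 0]]'

```text
t: 16.45
tcp_pos: [0.5087, -0.0494, 0.3782]
tool_rot: [0.063, 0.998, -0.007, 0.025]
force: [-0.5, -0.5, -0.1]
finger_gap: 0.499
```

```bash
python3 -c "
from h import *
s=snap('side','s9'); rep(tube(s,np.array([.59,-.304]),.05,.105)); print(sign_off())"
```

```text
tube line x -0.8 y -1.4 mm yaw rel -0.021 dz -0.0011 len 0.140 n 1165 rms 0.0008 world [ 0.59   -0.3053]
the job is handed in; nothing more can be done
None
```

The tube now rests on the line, and I handed the job in at about 16.5 s. I rolled it there with seven short strokes on its top, using half-open fingertips, and then lifted the hand straight up and moved it well clear.

- **Across the line:** the tube's centre is -0.8 mm off by the side camera and +1.8 mm by the top camera. The 2.6 mm difference is about what the calibration allows.
- **Along the line:** it is within about 2 mm of the middle by both cameras.
- **Angle:** about 0.02 rad off parallel to the line.
- **Rolling:** it travelled about 120 mm, which means roughly 2.7 rad of turn. I worked that out from the distance and did not measure the turn directly.
- **At rest:** the side camera gave the same position 0.6 s later.
- **Bystanders:** the tin, V-block and pen look unmoved in the top view. I did not measure their positions.
- **Contact force:** one touch-down, at the start of the second stroke, pressed to about 37 N, so I pressed more lightly after that. The tool also ended tilted by about 0.05 rad, with no visible effect on the tube.

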